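Release a glued rail from its jig and hold it up level

ROBOT

A 6-joint arm with a two-finger parallel gripper is mounted at the origin on a cart in front of the work surface, level with it; the furniture and walls round the work are solid. World frame = base frame: x ahead of the robot, y to its left, z up, the work surface at z = 0. Lengths are in m, angles in rad, forces in N, time in s.
With the tool pointing down it reaches from about 0.25 to 0.775 m from the base axis. Payload 4 kg.
Tool frame: the origin (TCP) lies at the centre of the arm's flange, where the gripper is bolted on; the fingertips stand 199 mm ahead of it and the grasp point (between the pads) lies 180 mm ahead of it; z points along the fingers, y is the line along which they close (so a half turn about z gives the same grasp; the last joint's range is limited). The gripper opens to 94 mm and grips with 3 to 60 N. Pads are 16 mm wide; open, the fingers measure 119 mm over their backs; the gripper's body (75 mm by 177 mm) begins 78 mm behind the grasp point.
Start: joints at [1.092, 0.087, 1.371, -0, 1.684, -0.103], TCP at [0.202, 0.512, 0.405] pointing down, gripper open.
Joint ranges: [-3.1, 3.1], [-0.76, 2.03], [0.27, 2.55], [-1.08, 4.22], [0.17, 2.65], [-2.57, 2.57]. Speed limits (rad/s): [2.79, 2.79, 3.14, 3.14, 3.14, 3.14].

INTERFACE

Orientations are given as [roll, pitch, yaw] about the fixed x, y, z axes, in that order (R = Rz(yaw) Ry(pitch) Rx(roll)).
In Python, from bench import robot, eyes, models gives the robot as it stands.
- The arm moves only by the tool step_arm, never from a script. Its argument "commands" is a list that holds one entry, the list of rows, each a list of 7 numbers: the shift along the tool's x, y, z in mm, then the turn, a rotation vector about the tool's x, y, z in rad, then the finger opening in mm, from 0 to 94. In form: [[[tx, ty, tz, wx, wy, wz, gripper], ...]]. A call has 1 to 20 rows; each row shifts and turns the commanded pose from where the row before left it, along the tool's axes as they then stand; what a row does not reach is not made up. A row lasts 1/8 s, in which the tool goes at most 62.5 mm and 10.7 degrees, less where a joint would pass 70% of its speed; a pose out of reach is approached as far as the arm can. A call is refused whole if a number of a shift passes 62.5 or a number of a turn 0.188, either way. A call with a gripper value outside its range is refused whole. The fingers move at their own pace and stop on an object; the grip force is fixed at half the most. Time passes only in rows, so rows that do not move let the fingers close. It gives the time, the measured TCP pose, the force, the opening and the grip force at its end, in the units of the state.
- robot.get_obs(): the state, without advancing time (a new reading comes with each control period).
- eyes.snapshot(name): name is "scene" or "top" or "wrist"; returns a dict with "color" (384x512x3 uint8, red, green, blue), "camera_matrix" (3x3 intrinsics, pixels), "eye" and "rotation" of the camera in the world; the wrist camera has in their place "tool_from_camera" (4x4, takes a point from camera to tool coordinates, whose origin is the TCP and whose axes are the flange's). Camera axes: x right, y up, looking along -z (the intrinsics and any distortion apply to the point x, -y, -z); pixel columns grow to the right and rows downward; lengths in m; the calibration is good to about 2 mm. A picture is of the moment at which its call begins: read the wrist's pose just before it. There is no depth.
- robot.close_job(): hands the job in; it is judged then, once.
Trained networks look in a picture, given as the dict that the camera call returned (one of the last four; its "shot" number tells which), for a name from the list of things; names that differ only in an ending like _2 or _b are one class to them, and where a whole thing is asked for, a point or a joint stands for the part that bears it (a point fixed in the world has none). Each returns a list of dicts, best first, with "confidence" (0 to 1); they miss things now and then, are a little off and sometimes report something else, mostly with a low value. They report only what shows in the picture. A call takes as long as a camera call.
- models.masks_of(picture, query): "mask" (384x512 bool, what is visible of it) and "xy" ([column, row] in pixels, amid what is visible of it).
- models.tip_of(picture, query): "xy" ([column, row] in pixels: a listed point, or the origin of a listed thing).
The state is a dict: "time": time; "joint_positions": joint angles; "qvel": joint speeds; "joint_torque": joint torques, N m; "tool_pos": TCP position; "ee_rot": TCP orientation; "wrist_force": force on the tool from outside, world axes, zero at the start; "wrist_torque": the same for the moment, N m; "width": finger opening in m; "finger_force": force on a finger pad.
Only numpy, scipy, OpenCV 4.12 (cv2) and the standard library are available. Lean on these libraries where they do the work, as an engineer would, in place of code of your own. Each camera call takes 0.05 s, during which the arm holds its last target. There are 200 camera calls.

TASK

The wooden rail in the glue-up jig is kept down by a sliding keeper over one end: wind the wing key on the jig's grey winder clockwise (seen from above), in several part turns, until it is fully wound to its stop and the keeper has drawn back off the rail. Then lift the rail straight up about 15 cm, keeping it level and in line with the jig, and finish while still holding it there in the air, level and steady, so that its underside can be wiped. Leave the things lying round the jig where they are.

Things in the scene. Friction and masses are not known exactly. Their poses are not given: they have to be found in the camera images.
- jig: glue-up jig fixed to the table, base board 100x490x14 mm. Origin on the table under the rail's middle, y along the rail to the winder, z up. U-shaped wooden saddles at y = -105 and 105 mm: 26 mm along y, 72 mm wide, floor 45 and cheeks 66 mm high; between them only the base board lies under the rail. End stop at y = -176 mm, 66 mm high. Grey winder housing 60x96 mm at y = 237 mm, 92 mm high
- bar_center (a point): the rail: planed hardwood bar 38x330x30 mm (x across, y along, z up; 0.17 to 0.3 kg) lying in the saddles, underside 45 mm above the table. Point at its centre and centre of mass, 60 mm above the table. Grasp it across its 38 mm width at the middle
- key_grip (a point): wing key on top of the winder: an upright flat steel plate 40 mm long (its y), 10 mm thick (its x), 30 mm high, turning about the upright axis through this point. Point at the plate's centre, 129 mm above the table; its axes turn with the key, z up. Pinch it across the 10 mm thickness. The winder's top boss is 34 mm below the point; a stem 20 mm across reaches up to the plate
- key (a joint): turn of the key, rad, growing clockwise seen from above; at 0 the plate lies along the jig's y. Starts at 0 to 0.4, stops at 3.0 = fully wound. Takes about 0.1 N m; a brake inside keeps it where it is let go
- keeper (a joint): travel of the keeper, m: 0.015 per rad of the key, which alone drives it. An aluminium tongue 34 mm wide, 6 mm thick, 2 mm above the rail: at 0 it covers the last 30 mm of the rail at the winder end, at 0.045 (fully wound) it is 15 mm clear of the rail's end
- offcut_block_1: small dark offcut of board, 38x62x28 mm, lying in front of the jig; origin at the centre of its underside. A bystander, not to be moved
- tape_measure: tape measure, 62x73x32 mm, lying behind the jig; origin at the centre of its underside. A bystander, not to be moved
- pencil: pencil, 181 mm long, lying in front of the jig; origin at the centre of its underside. A bystander, not to be moved
- tape_masking: roll of masking tape lying flat, 96 mm across, 30 mm high, behind the jig; origin at the centre of its underside. A bystander, not to be moved
- bar: once more the rail, with its origin at the centre of its underside, 15 mm below the point above

How it is judged:
By the outcome, as a careful person would: the job done as asked, in the order asked, and still so for the second after the job is handed in, while the arm keeps its last pose, push and grip.
It also fails if it takes over 56 s, if anything falls off the work surface, if the arm or the gripper's body presses on something with over 40 N, if the wrist force passes 120 N, or if a joint passes its speed limit or range.

## Working session

There is one attempt and no reset: what is moved stays moved. The work goes in short steps, Python scripts to look and compute and a tool call to move; the robot and the scene stay as the last step left them, time stands still between calls to the robot, and variables do not carry over. Pictures are saved under pics/ and viewed, at most 10 in all, crops included, and the job is handed in when it is done.

Besides the shell and the picture viewer there is one more tool, called after "Emit:" by a JSON object that holds its "fn" and its "kwargs". step_arm: Moves the arm, as the interface text tells. Its arguments: {"type":"object","properties":{"commands":{"type":"array"}},"required":["commands"]}

```bash
mkdir -p pics; ls
cat > h.py <<'E'
from bench import robot, eyes, models
import numpy as np, cv2
from scipy.spatial.transform import Rotation as R
def cam(p,obs):
    if "tool_from_camera" in p:
        T=np.array(p["tool_from_camera"]); Rt=R.from_euler('xyz',obs["ee_rot"]).as_matrix()
        return Rt@T[:3,3]+np.array(obs["tool_pos"]), Rt@T[:3,:3]
    return np.array(p["eye"]),np.array(p["rotation"])
def ray(p,xy,obs=None):
    e,r=cam(p,obs); K=np.array(p["camera_matrix"])
    a=np.linalg.solve(K,[xy[0],xy[1],1]); return e, r@np.array([a[0],-a[1],-a[2]])
def atz(p,xy,z,obs=None):
    e,d=ray(p,xy,obs); return e+d*(z-e[2])/d[2]
def save(p,n): cv2.imwrite(f'pics/{n}.png',p["color"][:,:,::-1])
E
python3 - <<'E'
from h import *
o=robot.get_obs(); print({k:np.round(v,3).tolist() for k,v in o.items()})
im=[]
for n in ("scene","top","wrist"):
    o=robot.get_obs(); p=eyes.snapshot(n); print(n,[k for k in p if k!='color']); im.append(p["color"])
    for q,z in (("bar_center",.06),("key_grip",.129),("jig",0),("bar",.045),("offcut_block_1",0),("tape_measure",0),("tape_masking",0),("pencil",0)):
        t=models.tip_of(p,q)
        if t: print(q,np.round(t[0]["xy"],1),round(t[0]["confidence"],2),np.round(atz(p,t[0]["xy"],z,o),3))
cv2.imwrite('pics/a.png',cv2.resize(np.hstack(im[:2])[:,:,::-1],(800,300)))
p=dict(color=im[1]);save(p,'top');save(dict(color=im[2]),'wrist')
E
```

```text
pics
{'time': 0.0, 'joint_positions': [1.092, 0.088, 1.372, -0.0, 1.684, -0.103], 'qvel': [-0.0, 0.001, -0.0, -0.0, -0.001, 0.0], 'joint_torque': [-0.001, -34.017, -30.243, 0.072, 0.033, -0.0], 'tool_pos': [0.202, 0.512, 0.404], 'ee_rot': [-3.139, -0.0, 2.766], 'wrist_force': [0.527, 0.036, -0.121], 'wrist_torque': [-0.006, -0.034, 0.024], 'finger_force': 0.0, 'width': 0.094}
scene ['camera_matrix', 'eye', 'rotation', 'shot']Traceback (most recent call last):
  File "<stdin>", line 8, in <module>
  File "h.py", line 13, in atz
    e,d=ray(p,xy,obs); return e+d*(z-e[2])/d[2]
                                           ~^^^
IndexError: invalid index to scalar variable.
```

```bash
sed -i 's/return np.array(p\["eye"\]),np.array(p\["rotation"\])/return np.array(p["eye"]),R.from_euler("xyz",p["rotation"]).as_matrix()/' h.py
python3 - <<'E'
from h import *
im=[]
for n in ("scene","top","wrist"):
    o=robot.get_obs(); p=eyes.snapshot(n); print(n,p.get("eye"),p.get("rotation"),p["camera_matrix"],p.get("tool_from_camera")); im.append(p["color"])
    for q,z in (("bar_center",.06),("key_grip",.129),("jig",0),("bar",.045),("offcut_block_1",0),("tape_measure",0),("tape_masking",0),("pencil",0)):
        t=models.tip_of(p,q)
        if t: print(q,np.round(t[0]["xy"],1),round(t[0]["confidence"],2),np.round(atz(p,t[0]["xy"],z,o),3))
cv2.imwrite('pics/a.png',cv2.resize(np.hstack(im[:2])[:,:,::-1],(800,300)))
p=dict(color=im[1]);save(p,'top');save(dict(color=im[2]),'wrist')
E
```

```text
scene [ 0.16235823 -0.49660244  0.85316438] [ 0.65865849 -0.0164861  -0.69338949] [[434.25048856   0.         263.62398855]
 [  0.         434.25048856 190.28097789]
 [  0.           0.           1.        ]] None
bar_center [268.6 214.8] 0.97 [ 0.53  -0.092  0.06 ]
jig [265.4 229.3] 0.72 [ 0.525 -0.088  0.   ]
bar [266.6 220.1] 0.84 [ 0.524 -0.093  0.045]
offcut_block_1 [225.9 127.5] 0.68 [0.655 0.239 0.   ]
tape_measure [326.9 243.8] 0.66 [ 0.609 -0.207  0.   ]
tape_masking [298.7 197.9] 0.73 [ 0.647 -0.07   0.   ]
pencil [242.3 281.9] 0.84 [ 0.402 -0.159  0.   ]
top [ 0.36609487 -0.03495951  1.21373702] [ 0.16160745 -0.01346037 -1.54693933] [[493.30424902   0.         251.45698504]
 [  0.         493.30424902 197.77163934]
 [  0.           0.           1.        ]] None
bar_center [269.  211.4] 0.91 [ 0.523 -0.088  0.06 ]
key_grip [170.7 173.1] 0.47 [0.595 0.137 0.129]
jig [271.1 210.5] 0.78 [ 0.534 -0.096  0.   ]
bar [269.  209.2] 0.62 [ 0.53  -0.089  0.045]
offcut_block_1 [230.5 253.4] 0.97 [0.425 0.001 0.   ]
tape_measure [319.  187.9] 0.6 [ 0.594 -0.215  0.   ]
tape_masking [259.6 160.7] 0.91 [ 0.66  -0.065  0.   ]
pencil [293.5 264.1] 0.6 [ 0.403 -0.153  0.   ]
wrist None None [[288.11603384   0.         260.30649814]
 [  0.         288.11603384 185.46786627]
 [  0.           0.           1.        ]] [[-2.31341766e-04  9.68465224e-01  2.49148663e-01  7.41263820e-02]
 [ 9.99999962e-01  1.86831540e-04  2.02296522e-04  2.47649211e-04]
 [ 1.49368318e-04  2.49148700e-01 -9.68465231e-01  1.88318286e-02]
 [ 0.00000000e+00  0.00000000e+00  0.00000000e+00  1.00000000e+00]]
```

View pics/a.png

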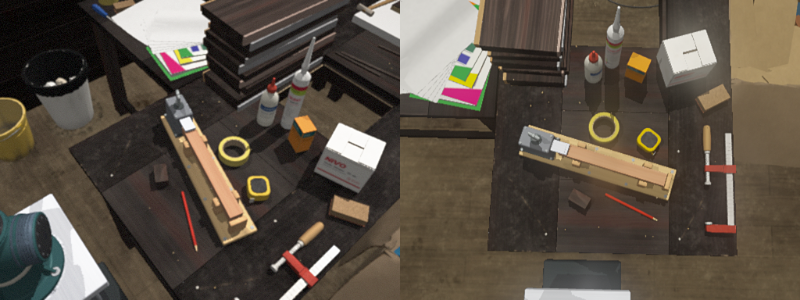

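View pics/top.png

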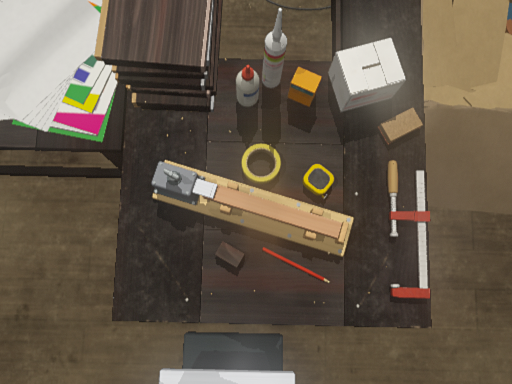

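The top view shows the jig with the winder at about (175,180) and the rail running to (345,225). The board stack above the winder (front edge about row 105) needs checking for clearance.

Run:
```python
from h import *
s=eyes.snapshot("scene"); t=eyes.snapshot("top")
a=cv2.resize(s["color"][60:260,180:380],(600,600),interpolation=cv2.INTER_CUBIC)
cv2.imwrite('pics/scrop.png',a[:,:,::-1])
for px in ((131,101),(216,109),(212,97),(212,62),(103,60)):
    print(px,[np.round(atz(t,px,z)[:2],3).tolist() for z in (0,.1,.2,.3)])
m=models.tip_of(s,"key_grip"); print(m[:2] if m else m)
```

```text
(131, 101) [[0.808, 0.269], [0.771, 0.244], [0.735, 0.219], [0.699, 0.194]]
(216, 109) [[0.793, 0.05], [0.758, 0.043], [0.722, 0.036], [0.687, 0.029]]
(212, 97) [[0.825, 0.061], [0.787, 0.053], [0.749, 0.045], [0.711, 0.038]]
(212, 62) [[0.92, 0.065], [0.875, 0.057], [0.829, 0.048], [0.783, 0.04]]
(103, 60) [[0.917, 0.348], [0.872, 0.317], [0.826, 0.285], [0.781, 0.253]]
[{'xy': [227.1, 126.2], 'confidence': 0.69}]
```

View pics/scrop.png

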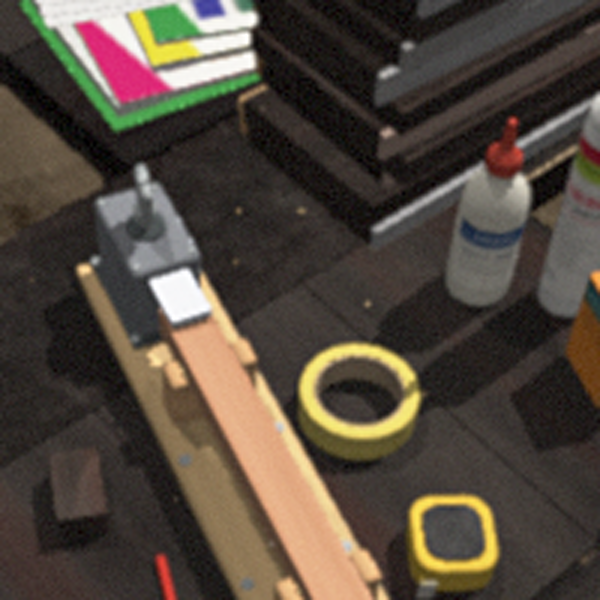

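The scene crop shows the winder at (145,230), its key edge-on at (143,190). The stack foot is about 0.19 m beyond the key, so the gripper has room to turn. I'll move above the key.

Emit:
{"fn": "step_arm", "kwargs": {"commands": [[[-42, -17, 0, 0, 0, 0, 94], [-42, -17, 0, 0, 0, 0, 94], [-42, -17, 0, 0, 0, 0, 94], [-42, -17, 0, 0, 0, 0, 94], [-42, -17, 0, 0, 0, 0, 94], [-42, -17, 0, 0, 0, 0, 94], [-42, -17, 0, 0, 0, 0, 94], [-42, -17, 0, 0, 0, 0, 94], [-42, -17, 0, 0, 0, 0, 94], [-42, -17, 0, 0, 0, 0, 94], [-42, -17, 0, 0, 0, 0, 94], [-42, -17, 0, 0, 0, 0, 94], [0, 0, 0, 0, 0, -0.15, 94], [0, 0, 0, 0, 0, -0.15, 94], [0, 0, 0, 0, 0, -0.15, 94], [0, 0, 0, 0, 0, -0.15, 94], [0, 0, 0, 0, 0, -0.15, 94], [0, 0, 0, 0, 0, -0.15, 94], [0, 0, 0, 0, 0, -0.15, 94], [0, 0, 0, 0, 0, -0.15, 94]]]}}

```text
time: 4.1
tool_pos: [0.5958, 0.1369, 0.4046]
ee_rot: [3.141, -0.0, -2.312]
wrist_force: [-0.2, 0.2, 0.0]
width: 0.094
finger_force: 0.0
```

Run:
```python
from h import *
o=robot.get_obs(); print({k:np.round(v,3).tolist() for k,v in o.items()})
p=eyes.snapshot("wrist"); save(p,"w1")
for q,z in (("bar_center",.06),("key_grip",.129),("jig",0)):
    t=models.tip_of(p,q)
    if t: print(q,np.round(t[0]["xy"],1),round(t[0]["confidence"],2),np.round(atz(p,t[0]["xy"],z,o),3))
```

```text
{'time': 4.1, 'joint_positions': [0.133, 0.225, 1.215, 0.0, 1.702, -2.267], 'qvel': [0.0, 0.001, 0.001, -0.001, -0.001, -1.189], 'joint_torque': [0.004, -39.85, -30.28, -0.057, 0.046, 0.988], 'tool_pos': [0.596, 0.137, 0.405], 'ee_rot': [3.141, -0.0, -2.312], 'wrist_force': [-0.217, 0.18, 0.014], 'wrist_torque': [0.018, 0.007, 0.001], 'finger_force': 0.0, 'width': 0.094}
key_grip [262.3 185.4] 0.61 [0.589 0.134 0.129]
```

View pics/w1.png

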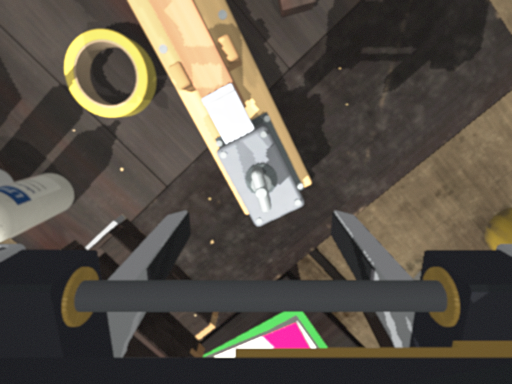

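The wrist view shows the key plate at about (262,185) on the grey housing, with the white keeper at (230,112). I'll zoom in for the plate's angle.

Run:
```python
from h import *
o=robot.get_obs(); p=eyes.snapshot("wrist")
c=cv2.resize(p["color"][120:240,205:325],(600,600),interpolation=cv2.INTER_CUBIC)
cv2.imwrite('pics/w2.png',c[:,:,::-1])
m=models.masks_of(p,"key_grip"); print([(x["confidence"],x["xy"],x["mask"].sum()) for x in m])
for px in ((217,158),(264,126),(303,196),(258,224)): print(np.round(atz(p,px,.092,o),3))
print(np.round(o["tool_pos"],4),np.round(o["ee_rot"],3))
```

```text
[(0.68, [264.6, 183.8], np.int64(590))]
[0.609 0.089 0.092]
[0.552 0.098 0.092]
[0.571 0.18  0.092]
[0.628 0.17  0.092]
[0.5958 0.1369 0.4047] [ 3.142  0.    -2.32 ]
```

View pics/w2.png

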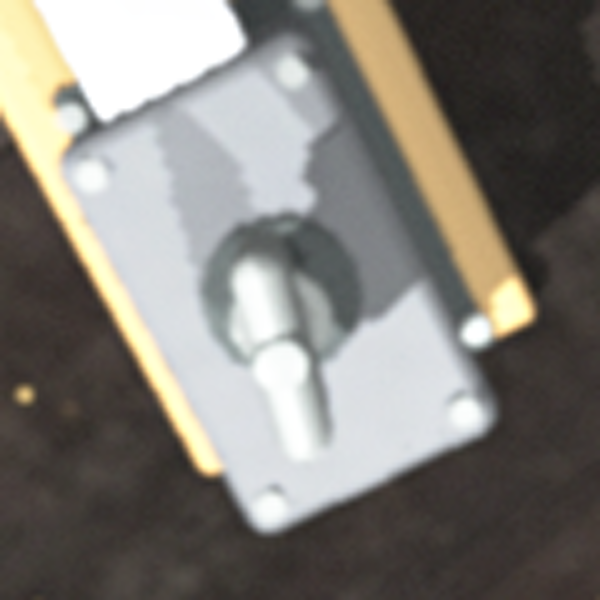

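The crop shows the plate from (262,235) to (310,455), close to the housing's long axis.

Run:
```python
from h import *
o=robot.get_obs(); p=eyes.snapshot("wrist")
f=lambda u,v:(205+u/5,120+v/5)
a=atz(p,f(260,237),.144,o);b=atz(p,f(310,455),.144,o);c=(a+b)/2
print(a,b,c,np.linalg.norm(b-a),"plate ang",np.arctan2(*(b-a)[1::-1]))
h=np.mean([atz(p,f(*q),.092,o) for q in ((92,176),(292,68),(466,408),(272,503))],0);print("housing centre",h)
q1=[atz(p,f(*q),.092,o) for q in ((92,176),(292,68),(466,408),(272,503))]
for i,j in ((0,3),(1,2)): d=q1[j]-q1[i];print(np.arctan2(d[1],d[0]))
```

```text
[0.57855045 0.11687522 0.144     ] [0.59888338 0.15163717 0.144     ] [0.58871691 0.1342562  0.144     ] 0.040271839803238785 plate ang 1.041539519951761
housing centre [0.59063908 0.13588184 0.092     ]
1.2981673530976976
1.3027985802662507
```

Emit:
{"fn": "step_arm", "kwargs": {"commands": [[[0, 0, 0, 0, 0, -0.11, 94], [0, 0, 0, 0, 0, -0.105, 94], [5, 4, 0, 0, 0, 0, 94], [0, 0, 20, 0, 0, 0, 94], [0, 0, 20, 0, 0, 0, 94], [0, 0, 20, 0, 0, 0, 94], [0, 0, 20, 0, 0, 0, 94], [0, 0, 14, 0, 0, 0, 94], [0, 0, 0, 0, 0, 0, 94], [0, 0, 0, 0, 0, 0, 94]]]}}

```text
time: 5.7
tool_pos: [0.59, 0.1346, 0.3116]
ee_rot: [-3.14, 0.001, -2.103]
wrist_force: [0.1, 0.2, 0.1]
width: 0.0942
finger_force: 0.0
```

Run:
```python
from h import *
o=robot.get_obs(); print(o["tool_pos"],o["ee_rot"],o["joint_positions"])
p=eyes.snapshot("wrist"); save(p,"w3")
```

```text
[0.59001941 0.13461816 0.31163166] [-3.14041947e+00  1.00542841e-03 -2.10288679e+00] [ 1.30638755e-01  2.43133495e-01  1.37720541e+00  7.08640190e-05
  1.51971030e+00 -2.47886641e+00]
```

View pics/w3.png

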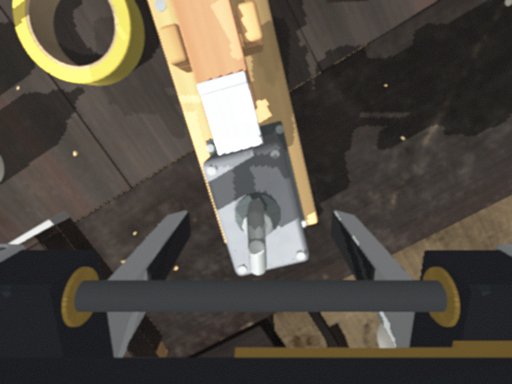

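The plate stands vertical in the image at column 258, centred between the fingers, so I'll grip it and make the first part turn.

Emit:
{"fn": "step_arm", "kwargs": {"commands": [[[0, 0, 0, 0, 0, 0, 0], [0, 0, 0, 0, 0, 0, 0], [0, 0, 0, 0, 0, 0, 0], [0, 0, 0, 0, 0, 0, 0], [0, 0, 0, 0, 0, 0, 0], [0, 0, 0, 0, 0, 0, 0], [0, 0, 0, 0, 0, 0, 0], [0, 0, 0, 0, 0, 0, 0]]]}}

```text
time: 6.75
tool_pos: [0.5909, 0.1338, 0.3108]
ee_rot: [-3.136, 0.001, -2.103]
wrist_force: [3.7, -2.9, -1.8]
width: 0.018
finger_force: 30.1
```

Width 18 mm suggests the fingertips caught the stem below the plate. I'll reopen, rise 10 mm and regrip.

Emit:
{"fn": "step_arm", "kwargs": {"commands": [[[0, 0, 0, 0, 0, 0, 60], [0, 0, 0, 0, 0, 0, 60], [0, 0, -10, 0, 0, 0, 60], [0, 0, 0, 0, 0, 0, 0], [0, 0, 0, 0, 0, 0, 0], [0, 0, 0, 0, 0, 0, 0], [0, 0, 0, 0, 0, 0, 0], [0, 0, 0, 0, 0, 0, 0], [0, 0, 0, 0, 0, 0, 0]]]}}

```text
time: 7.88
tool_pos: [0.591, 0.1336, 0.3205]
ee_rot: [-3.137, 0.0, -2.103]
wrist_force: [4.9, -2.6, -3.9]
width: 0.0099
finger_force: 30.0
```

Emit:
{"fn": "step_arm", "kwargs": {"commands": [[[0, -1.2, 0, 0, 0, 0, 0], [0, 0, 0, 0, 0, 0.1, 0], [0, 0, 0, 0, 0, 0.15, 0], [0, 0, 0, 0, 0, 0.15, 0], [0, 0, 0, 0, 0, 0.15, 0], [0, 0, 0, 0, 0, 0.15, 0], [0, 0, 0, 0, 0, 0.15, 0], [0, 0, 0, 0, 0, 0.1, 0], [0, 0, 0, 0, 0, 0, 0], [0, 0, 0, 0, 0, 0, 0]]]}}

```text
time: 9.12
tool_pos: [0.5911, 0.134, 0.3205]
ee_rot: [3.141, 0.001, -3.051]
wrist_force: [3.0, 0.2, -2.9]
width: 0.0098
finger_force: 30.0
```

Run:
```python
from h import *
o=robot.get_obs(); print({k:np.round(v,3).tolist() for k,v in o.items()})
```

```text
{'time': 9.125, 'joint_positions': [0.129, 0.241, 1.362, 0.0, 1.538, -1.532], 'qvel': [0.001, -0.001, -0.001, -0.001, 0.001, 0.003], 'joint_torque': [0.621, -41.201, -29.123, 0.188, 1.305, -0.043], 'tool_pos': [0.591, 0.134, 0.32], 'ee_rot': [3.141, 0.001, -3.051], 'wrist_force': [3.027, 0.208, -2.943], 'wrist_torque': [-0.005, -0.677, -0.049], 'finger_force': 29.988, 'width': 0.01}
```

Emit:
{"fn": "step_arm", "kwargs": {"commands": [[[0, 0, 0, 0, 0, 0, 40], [-1, 0, 0, 0, 0, 0, 40], [0, 0, 0, 0, 0, 0, 0], [0, 0, 0, 0, 0, 0, 0], [0, 0, 0, 0, 0, 0, 0], [0, 0, 0, 0, 0, 0, 0], [0, 0, 0, 0, 0, 0, 0], [0, 0, 0, 0, 0, 0.1, 0], [0, 0, 0, 0, 0, 0.15, 0], [0, 0, 0, 0, 0, 0.15, 0], [0, 0, 0, 0, 0, 0.15, 0], [0, 0, 0, 0, 0, 0.15, 0], [0, 0, 0, 0, 0, 0.15, 0], [0, 0, 0, 0, 0, 0.1, 0], [0, 0, 0, 0, 0, 0, 0], [0, 0, 0, 0, 0, 0, 0]]]}}

```text
time: 11.12
tool_pos: [0.5919, 0.1345, 0.3208]
ee_rot: [3.14, -0.001, 2.282]
wrist_force: [1.9, 3.2, -0.2]
width: 0.0099
finger_force: 30.0
```

Emit:
{"fn": "step_arm", "kwargs": {"commands": [[[0, 0, 0, 0, 0, 0, 40], [0, 1, 0, 0, 0, 0, 40], [0, 0, 0, 0, 0, 0, 0], [0, 0, 0, 0, 0, 0, 0], [0, 0, 0, 0, 0, 0, 0], [0, 0, 0, 0, 0, 0, 0], [0, 0, 0, 0, 0, 0, 0], [0, 0, 0, 0, 0, 0.1, 0], [0, 0, 0, 0, 0, 0.15, 0], [0, 0, 0, 0, 0, 0.15, 0], [0, 0, 0, 0, 0, 0.15, 0], [0, 0, 0, 0, 0, 0.15, 0], [0, 0, 0, 0, 0, 0.06, 0], [0, 0, 0, 0, 0, 0, 0], [0, 0, 0, 0, 0, 0, 0]]]}}

```text
time: 13.0
tool_pos: [0.5927, 0.1346, 0.3207]
ee_rot: [3.142, 0.0, 1.521]
wrist_force: [-0.3, -2.2, -0.3]
width: 0.0097
finger_force: 30.0
```

Run:
```python
from h import *
o=robot.get_obs(); print({k:np.round(v,3).tolist() for k,v in o.items()})
```

```text
{'time': 13.0, 'joint_positions': [0.13, 0.244, 1.357, -0.0, 1.54, 0.18], 'qvel': [-0.001, 0.001, -0.0, 0.001, -0.001, 0.004], 'joint_torque': [0.866, -39.899, -29.821, 0.573, -0.224, -0.023], 'tool_pos': [0.593, 0.135, 0.321], 'ee_rot': [3.142, 0.0, 1.521], 'wrist_force': [-0.302, -2.226, -0.283], 'wrist_torque': [-0.361, 0.124, 0.029], 'finger_force': 30.0, 'width': 0.01}
```

Near the stop now. I'll turn on in small steps and watch the yaw and moment.

Emit:
{"fn": "step_arm", "kwargs": {"commands": [[[0, 0, 0, 0, 0, 0.05, 0], [0, 0, 0, 0, 0, 0.04, 0], [0, 0, 0, 0, 0, 0.04, 0], [0, 0, 0, 0, 0, 0, 0], [0, 0, 0, 0, 0, 0, 0]]]}}

```text
time: 13.62
tool_pos: [0.5927, 0.1346, 0.3207]
ee_rot: [3.141, 0.0, 1.392]
wrist_force: [-0.1, -2.2, -0.3]
width: 0.0101
finger_force: 30.5
```

Run:
```python
from h import *
o=robot.get_obs(); print({k:np.round(v,3).tolist() for k,v in o.items() if k in("wrist_torque","ee_rot","joint_torque","width","time")})
```

```text
{'time': 13.625, 'joint_torque': [0.806, -39.972, -29.816, 0.835, -0.185, 0.47], 'ee_rot': [3.141, 0.0, 1.392], 'wrist_torque': [-0.5, 0.065, 0.446], 'width': 0.01}
```

Emit:
{"fn": "step_arm", "kwargs": {"commands": [[[0, 0, 0, 0, 0, 0.05, 0], [0, 0, 0, 0, 0, 0, 0]]]}}

```text
time: 13.88
tool_pos: [0.5927, 0.1346, 0.3207]
ee_rot: [3.141, 0.0, 1.342]
wrist_force: [0.5, -3.0, -0.4]
width: 0.0104
finger_force: 32.2
```

Run:
```python
from h import *
o=robot.get_obs(); print({k:np.round(v,3).tolist() for k,v in o.items() if k in("wrist_torque","ee_rot","joint_torque","width","time")})
```

```text
{'time': 13.875, 'joint_torque': [0.787, -39.977, -29.81, 0.936, -0.18, 0.754], 'ee_rot': [3.141, 0.0, 1.342], 'wrist_torque': [-0.562, 0.134, 0.633], 'width': 0.01}
```

The moment rises steeply without further turn, so the key is at its stop. I'll release, lift clear, and move over the rail.

Emit:
{"fn": "step_arm", "kwargs": {"commands": [[[0, 0, 0, 0, 0, 0, 70], [0, 0, 0, 0, 0, 0, 70], [0, 0, 0, 0, 0, 0, 70], [0, 0, -30, 0, 0, 0.04, 70], [0, 0, -30, 0, 0, 0, 70], [0, 0, -30, 0, 0, 0, 70], [-40, 0, 0, 0, 0, 0, 70], [-40, 0, 0, 0, 0, 0, 70], [-40, 0, 0, 0, 0, 0, 70], [-40, 0, 0, 0, 0, 0, 70], [-40, 0, 0, 0, 0, 0, 70], [-38, 0, 0, 0, 0, 0, 70], [0, 0, 0, 0, 0, 0, 70], [0, 0, 0, 0, 0, 0, 70]]]}}

```text
time: 15.62
tool_pos: [0.5292, -0.0943, 0.4108]
ee_rot: [3.141, -0.001, 1.301]
wrist_force: [0.2, -0.9, 0.2]
width: 0.0698
finger_force: 0.0
```

Run:
```python
from h import *
o=robot.get_obs(); print(o["tool_pos"],o["ee_rot"],o["joint_positions"])
p=eyes.snapshot("wrist"); save(p,"w4")
for q,z in (("bar_center",.06),("bar",.045),("key_grip",.129),("jig",0)):
    t=models.tip_of(p,q)
    if t: print(q,np.round(t[0]["xy"],1),round(t[0]["confidence"],2),np.round(atz(p,t[0]["xy"],z,o),3))
m=models.masks_of(p,"bar")
for x in m[:2]:
    print(x["confidence"],x["mask"].sum())
    v,u=np.nonzero(x["mask"]); P=np.array([atz(p,(a,b),.075,o)[:2] for a,b in zip(u[::5],v[::5])])
    r=cv2.minAreaRect(P.astype(np.float32)*1000); print(r); print(cv2.boxPoints(r))
```

```text
[ 0.52923597 -0.0942689   0.4107688 ] [ 3.14134484e+00 -9.78155668e-04  1.30074387e+00] [-2.82036688e-01  5.82710194e-02  1.38955579e+00  9.88490919e-04
  1.69352971e+00 -1.18629742e-02]
bar_center [257.3 176. ] 0.58 [ 0.524 -0.094  0.06 ]
bar [257.2 173.3] 0.91 [ 0.523 -0.094  0.045]
0.78 9163
((532.0299682617188, -75.77822875976562), (294.20721435546875, 38.88195037841797), 74.20880889892578)
[[ 473.29105  -212.03961 ]
 [ 510.7056   -222.62064 ]
 [ 590.7689     60.483154]
 [ 553.3544     71.06418 ]]
0.17 250
((448.51531982421875, -89.84721374511719), (50.84126281738281, 6.981630802154541), 64.50527954101562)
[[ 434.42267  -111.28996 ]
 [ 440.7245   -114.29506 ]
 [ 462.60797   -68.404465]
 [ 456.30615   -65.39937 ]]
```

View pics/w4.png

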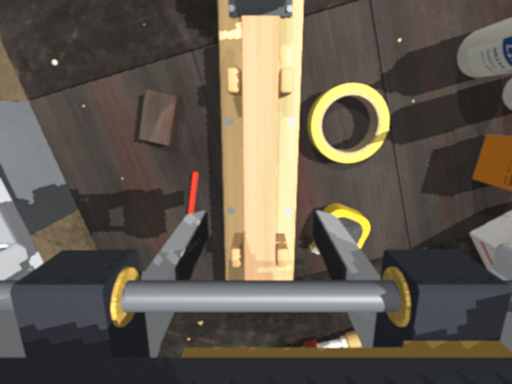

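The picture shows the keeper drawn back under the housing and the rail's end bare at (262,15). Descend on the rail's middle and grip.

Emit:
{"fn": "step_arm", "kwargs": {"commands": [[[1, -2.5, 0, 0, 0, 0.005, 80], [0, 0, 30, 0, 0, 0, 80], [0, 0, 30, 0, 0, 0, 80], [0, 0, 30, 0, 0, 0, 80], [0, 0, 30, 0, 0, 0, 80], [0, 0, 25, 0, 0, 0, 80], [0, 0, 15, 0, 0, 0, 80], [0, 0, 10, 0, 0, 0, 80], [0, 0, 0, 0, 0, 0, 80], [0, 0, 0, 0, 0, 0, 20], [0, 0, 0, 0, 0, 0, 20], [0, 0, 0, 0, 0, 0, 20], [0, 0, 0, 0, 0, 0, 20], [0, 0, 0, 0, 0, 0, 20], [0, 0, 0, 0, 0, 0, 20], [0, 0, 0, 0, 0, 0, 20]]]}}

```text
time: 17.92
tool_pos: [0.5272, -0.0931, 0.2409]
ee_rot: [3.141, -0.0, 1.296]
wrist_force: [1.2, -0.1, 0.4]
width: 0.0377
finger_force: 30.0
```

Run:
```python
from h import *
o=robot.get_obs(); print({k:np.round(v,3).tolist() for k,v in o.items() if k in("wrist_torque","wrist_force","tool_pos","ee_rot","width","time","finger_force")})
```

```text
{'time': 17.925, 'tool_pos': [0.527, -0.093, 0.241], 'ee_rot': [3.141, -0.0, 1.296], 'wrist_force': [1.177, -0.135, 0.391], 'wrist_torque': [-0.088, -0.04, -0.042], 'finger_force': 30.0, 'width': 0.038}
```

Emit:
{"fn": "step_arm", "kwargs": {"commands": [[[0, 0, -2, 0, 0, 0, 20], [0, 0, -4, 0, 0, 0, 20], [0, 0, -6, 0, 0, 0, 20], [0, 0, -8, 0, 0, 0, 20], [0, 0, -10, 0, 0, 0, 20], [0, 0, -10, 0, 0, 0, 20]]]}}

```text
time: 18.68
tool_pos: [0.5269, -0.093, 0.2816]
ee_rot: [3.141, -0.0, 1.296]
wrist_force: [-0.3, 0.7, -2.4]
width: 0.0376
finger_force: 30.0
```

Run:
```python
from h import *
o=robot.get_obs(); print({k:np.round(v,3).tolist() for k,v in o.items() if k in("wrist_torque","wrist_force","tool_pos","ee_rot","width","time","finger_force")})
```

```text
{'time': 18.675, 'tool_pos': [0.527, -0.093, 0.282], 'ee_rot': [3.141, -0.0, 1.296], 'wrist_force': [-0.321, 0.706, -2.362], 'wrist_torque': [-0.045, 0.018, 0.024], 'finger_force': 30.0, 'width': 0.038}
```

Clean lift: 2.4 N of weight and almost no moment. I'll raise it the remaining 110 mm gently.

Emit:
{"fn": "step_arm", "kwargs": {"commands": [[[0, 0, -10, 0, 0, 0, 20], [0, 0, -12, 0, 0, 0, 20], [0, 0, -12, 0, 0, 0, 20], [0, 0, -12, 0, 0, 0, 20], [0, 0, -12, 0, 0, 0, 20], [0, 0, -12, 0, 0, 0, 20], [0, 0, -12, 0, 0, 0, 20], [0, 0, -10, 0, 0, 0, 20], [0, 0, -8, 0, 0, 0, 20], [0, 0, -6, 0, 0, 0, 20], [0, 0, -3, 0, 0, 0, 20], [0, 0, 0, 0, 0, 0, 20], [0, 0, 0, 0, 0, 0, 20], [0, 0, 0, 0, 0, 0, 20], [0, 0, 0, 0, 0, 0, 20]]]}}

```text
time: 20.55
tool_pos: [0.527, -0.093, 0.3894]
ee_rot: [-3.141, -0.0, 1.296]
wrist_force: [-0.4, -0.9, -2.7]
width: 0.0377
finger_force: 30.0
```

Run:
```python
from h import *
o=robot.get_obs(); print({k:np.round(v,3).tolist() for k,v in o.items() if k!="joint_torque"})
p=eyes.snapshot("scene"); w=eyes.snapshot("wrist")
cv2.imwrite('pics/fin.png',cv2.resize(np.hstack([p["color"],w["color"]])[:,:,::-1],(800,300)))
t=eyes.snapshot("top")
for q in ("offcut_block_1","tape_measure","tape_masking","pencil"):
    for c in (p,t):
        m=models.tip_of(c,q)
        if m: print(q,round(m[0]["confidence"],2),np.round(atz(c,m[0]["xy"],0),3))
```

```text
{'time': 20.55, 'joint_positions': [-0.281, 0.058, 1.432, 0.0, 1.652, -0.006], 'qvel': [0.001, 0.0, -0.001, 0.002, -0.002, -0.001], 'tool_pos': [0.527, -0.093, 0.389], 'ee_rot': [-3.141, -0.0, 1.296], 'wrist_force': [-0.39, -0.866, -2.7], 'wrist_torque': [-0.075, 0.078, 0.014], 'finger_force': 30.0, 'width': 0.038}
offcut_block_1 0.59 [0.424 0.008 0.   ]
offcut_block_1 0.59 [ 0.422 -0.006  0.   ]
tape_measure 0.94 [ 0.615 -0.215  0.   ]
tape_masking 0.51 [0.66  0.238 0.   ]
pencil 0.66 [ 0.406 -0.154  0.   ]
pencil 0.72 [ 0.401 -0.155  0.   ]
```

View pics/fin.png

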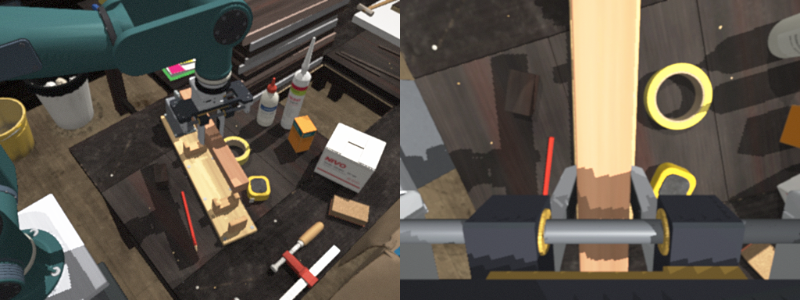

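The rail is held level and in line about 149 mm up, at (215,150) in the left half and (605,100) in the right. The bystanders are in place. I'll hand in.

```bash
python3 -c "
from bench import robot
print(robot.close_job())"
```

```text
the job is handed in; nothing more can be done
None
```

I wound the key in part turns to its stop, the keeper drew clear, and I handed in with the rail held level, steady and in line about 149 mm up; the things round the jig look undisturbed in the last pictures.

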